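# Pass the cuvette carrier through the photometer hood

### The job

Set the metal cuvette carrier between the rails on the open infeed side of the photometer's white hood, the side away from the end stop, and pass it, round nose first, through the tunnel under the hood until the nose has pushed the spring plunger of the end stop fully in and the tail has gone in under the hood. Leave it there, resting flat on the plate with the plunger pressed; keep the carrier upright all the way and do not disturb the wash bottle and the beaker.

Things in the scene. Friction and masses are not known exactly. Their poses are not given: they have to be found in the camera images.
- carrier: Cuvette carrier: aluminium bar lying flat, 180 long (x) x 40 wide (y) x 30 high, 0.3 to 0.6 kg. +x end: half-round nose (radius 20, straight sides end 70 ahead of the origin); -x end: square tail. Two small fixed glass cuvettes stand 12 above its top, 50 and 70 behind the origin. Origin: mid-length, on the underside; z up. Pinch it across the 40 width, anywhere; balances near the origin.
- carrier_nose (a point): Tip of the carrier's round nose, 90 ahead of its origin, 15 above the underside.
- carrier_tail (a point): Middle of the carrier's square tail face, 90 behind its origin, 15 above the underside.
- hood: Photometer, fixed. Origin at table height under the middle of its white hood; x along the tunnel in the direction of travel (infeed -x, end stop +x), z up. Steel plate 76 wide, upper face 6 above the table, x = -180 to 220, with two rails 47 apart inside, tops 14 above the table, x = -175 to 205. Beside the hood: white box (+y, 56 high, to y = 120), black lamp tube (-y, 49 high, to y = -85).
- tunnel_in (a point): Infeed mouth of the tunnel at hood x = -40, mid-width, on the plate (6 above the table). The tunnel is 45 wide between the hood's walls; the roof spans 53 to 61 above the table, so a gripper cannot go in but its body passes above.
- tunnel_out (a point): Far mouth of the tunnel at hood x = +40, mid-width, on the plate. Beyond it the dark end stop block (20 long, 46 wide, top 40 above the table) is clamped at a place that differs each run and is not reported: with the plunger fully in, its tip is 110 to 130 beyond this mouth; feel for it.
- plunger (a joint): Plunger of the end stop, on the tunnel's axis, 22 above the table, 16 diameter: 0 m when out, 0.010 m fully in, where it meets a hard stop. It goes in along the hood's +x; a weak spring (under 1 N) pushes it out, and the carrier's friction on the plate is enough to keep it in.
- wash_bottle: Loose bystander: white wash bottle 64 diameter, 143 high, red cap with a spout. Origin under its middle.
- beaker: Loose bystander: glass beaker 76 diameter, 85 high. Origin under its middle.
There are look-alikes about, which are no part of the job. Several things have the shape of the carrier; the one meant has the colours described above.

How it is judged:
By the outcome, as a careful person would: the job done as asked, in the order asked, and still so for the second after the job is handed in, with the robot touching nothing.
It also fails if it takes over 58 s, if anything falls off the work surface, if the arm or the gripper's body presses on something with over 40 N, if the wrist force passes 120 N, or if a joint passes its speed limit or range.

### The arm

A 6-joint arm with a two-finger parallel gripper is mounted at the origin on the work surface. World frame = base frame: x ahead of the robot, y to its left, z up, the work surface at z = 0. Lengths are in mm, angles in rad, forces in N, time in s.
With the tool pointing down it reaches from about 350 to 875 mm from the base axis. Payload 4.2 kg.
Tool frame: the origin (TCP) lies between the finger pads; the fingertips stand 17 mm ahead of it and the grasp point (between the pads) lies 2 mm behind it; x points along the fingers, y is the direction in which the jaws open and shut, and the axes are right-handed (so a half turn about x gives the same grasp; the last joint's range is limited). The gripper opens to 85 mm and grips with 20 to 120 N. Pads are 22 mm wide; open, the fingers measure 114 mm over their backs; the gripper's body (76 mm by 85 mm) begins 54 mm behind the grasp point. The pads swing forward as they close: fully open they stand 13 mm farther back than shut.
Start: joints at [1.422, 0.385, 0.008, 0, -1.194, -0.259], TCP at [247.836, 573.739, 248.312] pointing down, gripper open.
Joint ranges: [-3.14, 3.14], [-1.21, 2.06], [-1.07, 1.41], [-3.16, 2.05], [-2.99, -0.16], [-3.1, 3.1]. Speed limits (rad/s): [2.79, 2.79, 3.14, 3.14, 3.14, 3.14].

### API

Orientations are given as a unit quaternion [x, y, z, w].
In Python, from bench import arm gives the robot as it stands.
- The arm moves only by the tool carry_out, never from a script. Its argument "plan" is a list of rows, each an object with "hand": the finger opening in m, from 0 to 0.0854; "xyz": the shift along the tool's x, y, z in m, a list of three; "turn": the turn about the tool's x in degrees. A call has 1 to 12 rows; each row is the pose to reach, as a shift and turn from the pose commanded when the call began, along the tool's axes at that moment; what a row does not reach only later rows make up. A row lasts 1/8 s, in which the tool goes at most 62.5 mm and 10.7 degrees, less where a joint would pass 70% of its speed; a pose out of reach is approached as far as the arm can. A call with a gripper value outside its range is refused whole. The fingers move at their own pace and stop on an object; the grip force is fixed at half the most. Time passes only in rows, so rows that repeat a pose let the fingers close. It gives the time, the measured TCP pose, the force and the opening at its end, in the units of the state.
- arm.read_state(): the state, without advancing time (a new reading comes with each control period).
- arm.get_image(name): name is "scene" or "top" or "wrist"; returns a dict with "img" (400x640x3 uint8, blue, green, red), "vertical_fov" (degrees; the focal length in pixels is half the picture's height over the tangent of half this angle, whatever the lens; pixels are square), "cx", "cy" (the principal point, pixels), "R" (3x3) and "t" (3): a world point X has camera coordinates R X + t. Camera axes: x right, y down, z forward; pixel columns grow to the right and rows downward; lengths in mm; the calibration is good to about 2 mm. A picture is of the moment at which its call begins. There is no depth.
- arm.job_done(): hands the job in, once; it reports no verdict.
The state is a dict: "clock": time; "joints": joint angles; "joint_vel": joint speeds; "joint_efforts": joint torques, N m; "position": TCP position; "ee_rot": TCP orientation; "contact_force": force on the tool from outside, world axes, zero at the start; "wrist_torque": the same for the moment, N m; "gripper_width": finger opening in mm.
Only numpy, scipy, OpenCV 4.12 (cv2) and the standard library are available. Lean on these libraries where they do the work, as an engineer would, in place of code of your own. Each camera call takes 0.05 s, during which the arm holds its last target.

## Working session

There is one attempt and no reset: what is moved stays moved. The work goes in short steps, Python scripts to look and compute and a tool call to move; the robot and the scene stay as the last step left them, time stands still between calls to the robot, and variables do not carry over. Pictures are saved under pics/ and viewed, and the job is handed in when it is done.

Besides the shell and the picture viewer there is one more tool, called after ">>>" as name(argument=value, ...), one argument or row to a line, values as JSON. carry_out: Moves the arm, as the interface text tells. Its arguments: {"type":"object","properties":{"plan":{"type":"array"}},"required":["plan"]}

```bash
mkdir -p pics; ls
python3 - <<'E'
from bench import arm
import cv2,json
s=arm.read_state();print({k:s[k] for k in('clock','position','ee_rot','gripper_width','contact_force')})
for n in('scene','top','wrist'):
    d=arm.get_image(n);cv2.imwrite(f'pics/{n}0.png',d['img']);print(n,d['vertical_fov'],d['cx'],d['cy'],d['R'],d['t'])
E
```

```text
pics
{'clock': 0.0, 'position': array([247.61493533, 573.25690291, 247.22008499]), 'ee_rot': array([-0.6923243 ,  0.14400648,  0.69256979,  0.14246504]), 'gripper_width': 85.10453418331234, 'contact_force': array([ 0.30452226, -0.1991604 , -0.22462406])}
scene 53.6924659538422 318.79362982854985 194.78640346346123 [[-0.66870029  0.74325288  0.02037372]
 [ 0.49781619  0.46789932 -0.73023918]
 [-0.55228522 -0.47816878 -0.68288773]] [ 380.48179246 -246.90094894 1294.02414835]
top 53.41130342867122 319.77985772991826 196.7327303954694 [[ 2.64133855e-02 -9.99639834e-01  4.74706610e-03]
 [-9.89150177e-01 -2.68221248e-02 -1.44438569e-01]
 [ 1.44513874e-01 -8.80449660e-04 -9.89502383e-01]] [ -27.05024726  542.62714536 1217.13204977]
wrist 61.218522178422376 321.74363887495406 200.70697822215524 [[-0.397004   -0.91781505  0.00183227]
 [-0.88635599  0.38391296  0.25881249]
 [-0.23824543  0.10112555 -0.96592584]] [623.41092624 -34.03165639 378.24596809]
```

View pics/scene0.png

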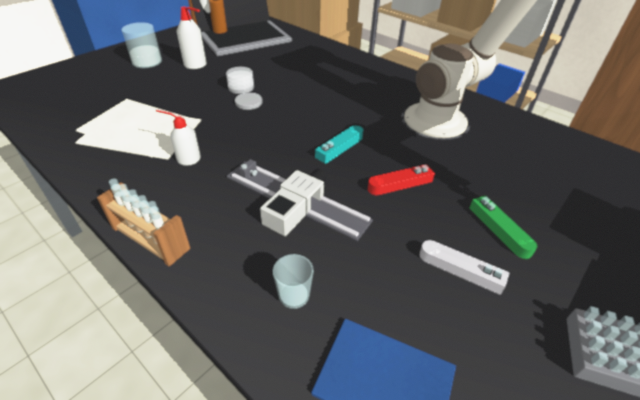

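View pics/top0.png

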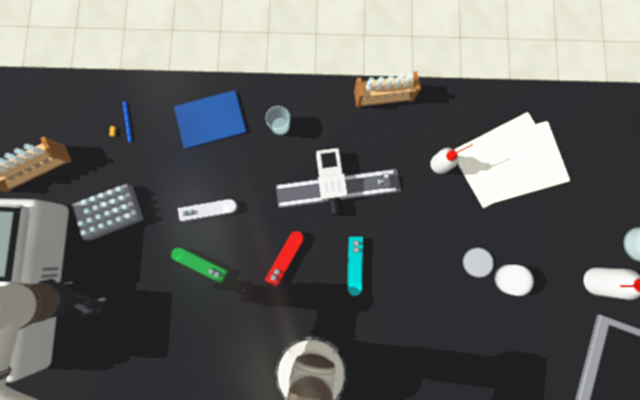

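View pics/wrist0.png

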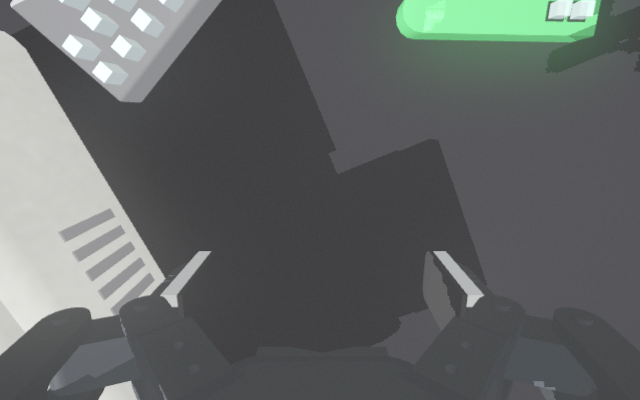

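The scene view shows the silver carrier at about (464,266), with decoys in green, red and teal. In the top view the carrier spans (178–237, 210) with its nose to the right. The hood is at (330,187) and its end stop at (385,181). Infeed is on the left, which is +Y.

Run:
```python
import cv2
i=cv2.imread('pics/top0.png')
cv2.imwrite('pics/tc1.png',cv2.resize(i[135:235,165:265],None,fx=6,fy=6,interpolation=cv2.INTER_CUBIC))
cv2.imwrite('pics/tc2.png',cv2.resize(i[140:220,265:410],None,fx=5.5,fy=5.5,interpolation=cv2.INTER_CUBIC))
```

```text
(no output)
```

View pics/tc1.png

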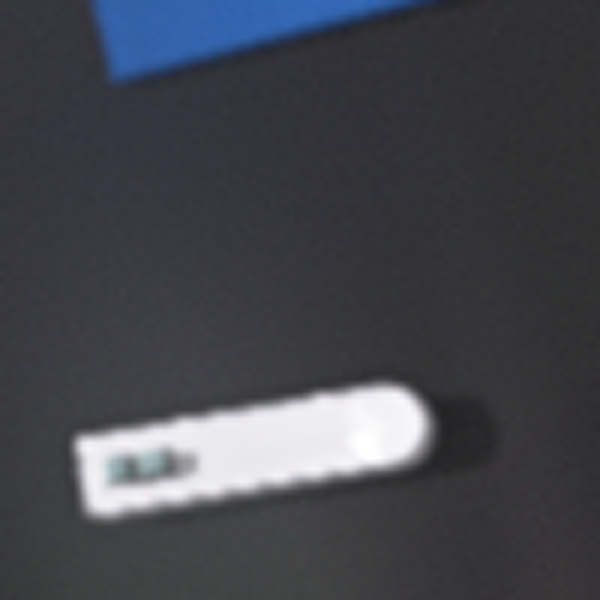

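View pics/tc2.png

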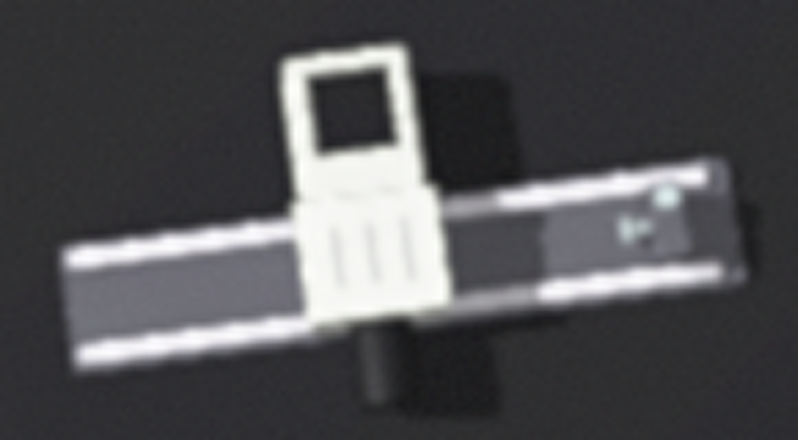

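```bash
cat > h.py <<'E'
import numpy as np,cv2
from bench import arm
def K(d):
    f=200/np.tan(np.radians(d['vertical_fov']/2)); return np.array([[f,0,d['cx']],[0,f,d['cy']],[0,0,1]])
def back(d,uv,z):
    uv=np.atleast_2d(uv).astype(float)
    r=np.c_[uv,np.ones(len(uv))]@np.linalg.inv(K(d)).T@d['R']
    c=-d['R'].T@d['t']; return c+r*((z-c[2])/r[:,2])[:,None]
def proj(d,X):
    p=(np.atleast_2d(X)@d['R'].T+d['t'])@K(d).T; return p[:,:2]/p[:,2:]
def save(n,name):
    d=arm.get_image(n);cv2.imwrite(f'pics/{name}.png',d['img']);return d
E
python3 - <<'E'
from h import *
d=arm.get_image('top');print('cam',-d['R'].T@d['t'])
def c(p,s,ox,oy): return (np.array(p)+.5)/s-.5+np.array([ox,oy])
car=c([(78,438),(100,516),(432,425),(385,383),(390,468)],6,165,135)
print(np.round(back(d,car,30),1))
pl=c([(62,248),(77,370),(728,160),(745,280)],5.5,265,140)
P=back(d,pl,8);print(np.round(P,1))
a=P[:2].mean(0);b=P[2:].mean(0);print(a,b,np.linalg.norm(b-a),np.degrees(np.arctan2(*(b-a)[1::-1])))
ro=c([(297,200),(437,186),(450,305),(312,322)],5.5,265,140);print(np.round(back(d,ro,61),1))
st=c([(545,215),(680,195),(688,255),(548,270)],5.5,265,140);print(np.round(back(d,st,40),1))
print(arm.read_state()['clock'])
E
```

```text
cam [ 361.56175836  -11.41446815 1282.85976091]
[[497.6 436.7  30. ]
 [456.8 421.9  30. ]
 [509.6 250.5  30. ]
 [531.3 276.6  30. ]
 [486.2 271.3  30. ]]
[[ 583.5  131.3    8. ]
 [ 511.1  119.5    8. ]
 [ 647.5 -262.9    8. ]
 [ 575.3 -272.9    8. ]]
[547.30298269 125.38913156   8.        ] [ 611.39281045 -267.91718765    8.        ] 398.4938729142064 -80.74491586438076
[[605.6  -7.   61. ]
 [615.9 -86.6  61. ]
 [547.6 -95.1  61. ]
 [535.7 -17.4  61. ]]
[[ 604.9 -150.6   40. ]
 [ 618.8 -228.8   40. ]
 [ 583.7 -233.4   40. ]
 [ 572.7 -152.7   40. ]]
0.2
```

```bash
cat >> h.py <<'E'
from scipy.spatial.transform import Rotation as Ro
def plan(target,yaw):
    """shift in tool axes (m) and turn (deg) from measured pose; yaw = desired world angle of tool y (mod 180)"""
    s=arm.read_state();M=Ro.from_quat(s['ee_rot']).as_matrix()
    y=M[:,1];cur=np.degrees(np.arctan2(y[1],y[0]))
    dz=(yaw-cur+90)%180-90   # about world z
    print('clk %.2f'%s['clock'],'pos',np.round(s['position'],1),'cur yaw %.2f'%cur,'toolx',np.round(M[:,0],4))
    print('shift',np.round(M.T@(np.array(target)-s['position'])/1000,4),'turn',round(-dz,2),'or',round(-dz-np.sign(-dz)*180,1),'w',round(s['gripper_width'],1),'F',np.round(s['contact_force'],1))
E
python3 - <<'E'
from h import *
s=arm.read_state();print(Ro.from_quat(s['ee_rot']).as_matrix().round(3))
d=arm.get_image('wrist');print('cam rel',-d['R'].T@d['t']-s['position'], -d['R'].T@d['t'])
plan([493.5,340,250],9.8)
E
```

```text
[[-0.    -0.397 -0.918]
 [-0.001 -0.918  0.397]
 [-1.     0.001 -0.   ]]
cam rel [ 59.73299511 -26.37405297 125.67735097] [307.48662978 547.07325528 373.33351959]
clk 0.25 pos [247.7 573.5 247.8] cur yaw -113.37 toolx [-3.e-04 -9.e-04 -1.e+00]
shift [-0.002   0.1169 -0.3182] turn 56.83 or -123.2 w 85.2 F [0.  0.2 0.5]
```

>>> carry_out(
  plan=[
    {"hand": 0.085,"xyz": [-0.02,0.117,-0.318],"turn": 57},
    {"hand": 0.085,"xyz": [-0.02,0.117,-0.318],"turn": 57},
    {"hand": 0.085,"xyz": [-0.02,0.117,-0.318],"turn": 57},
    {"hand": 0.085,"xyz": [-0.02,0.117,-0.318],"turn": 57},
    {"hand": 0.085,"xyz": [-0.02,0.117,-0.318],"turn": 57},
    {"hand": 0.085,"xyz": [-0.02,0.117,-0.318],"turn": 57},
    {"hand": 0.085,"xyz": [-0.02,0.117,-0.318],"turn": 57},
    {"hand": 0.085,"xyz": [-0.02,0.117,-0.318],"turn": 57},
    {"hand": 0.085,"xyz": [-0.02,0.117,-0.318],"turn": 57},
  ],
)

```text
clock: 1.38
position: [492.6, 341.0, 268.2]
ee_rot: [-0.541, 0.456, 0.541, 0.456]
contact_force: [0.7, 0.6, 1.1]
gripper_width: 84.9
```

Run:
```python
from h import *
plan([493.5,340,250],9.8)
d=save('wrist','w1');print(-d['R'].T@d['t'])
car=lambda o,a,pts:[(o[0]+x*np.cos(a)-y*np.sin(a),o[1]+x*np.sin(a)+y*np.cos(a),z) for x,y,z in pts]
print(proj(d,car((493.5,340),np.radians(-79.7),[(-90,20,30),(-90,-20,30),(90,0,15),(70,20,30),(70,-20,30)])).round(1))
```

```text
clk 1.38 pos [492.6 341.  268.2] cur yaw -170.26 toolx [-2.e-04 -1.e-04 -1.e+00]
shift [ 0.0182 -0.0007 -0.0012] turn -0.06 or 179.9 w 84.9 F [0.7 0.6 1.1]
[503.53442447 276.1012736  393.90875802]
[[304.2 248.6]
 [338.8 248.3]
 [319.8  85.5]
 [300.6 105.1]
 [339.2 104.7]]
```

View pics/w1.png

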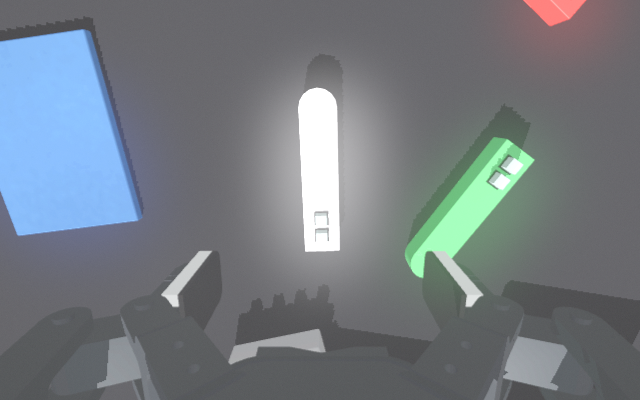

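Run:
```python
from h import *
d=arm.get_image('wrist');g=d['img'].min(2).astype(float)
L=[];Rr=[]
for v in range(115,205,5):
    r=g[v,280:360];m=r>205
    i=np.where(m)[0];L.append((280+i[0]-.5,v));Rr.append((280+i[-1]+.5,v))
print(g[150,290:350:2].astype(int))
l=back(d,L,30)[:,:2];r=back(d,Rr,30)[:,:2]
for p in(l,r):
    q=np.polyfit(p[:,1],p[:,0],1);print('angle',np.degrees(np.arctan2(-1,-q[0])),'x at y=340',np.polyval(q,340))
print(back(d,[(304.5,250.5),(339.5,250),(318,88.5)],30).round(1))
print(g[75:100,318].astype(int),g[240:260,315].astype(int))
```

```text
[165 167 169 170 172 255 255 255 255 255 255 255 255 255 255 255 255 255
 255 255 255 255 255 255 182 172 169 175 174 173]
angle -78.65351293959294 x at y=340 515.8927719325382
angle -78.28918905015105 x at y=340 474.14413805015545
[[496.4 434.5  30. ]
 [456.5 427.   30. ]
 [510.7 255.6  30. ]]
[116 116 116 118 119 120 121 122 124 127 125 126 153 255 255 255 255 255
 255 255 255 255 255 255 255] [199 234 255 255 255 255 255 255 255 255 255 198 150 151 150 148 148 147
 146 145]
```

Run:
```python
from h import *
plan([494,343,28],11.55)
```

```text
clk 1.48 pos [492.7 341.  268.3] cur yaw -170.26 toolx [-1.e-04  0.e+00 -1.e+00]
shift [ 0.2403 -0.0017  0.0017] turn -1.81 or 178.2 w 85.0 F [-0.4 -0.5 -0.1]
```

>>> carry_out(
  plan=[
    {"hand": 0.085,"xyz": [0.06,-0.0017,0.0017],"turn": -1.8},
    {"hand": 0.085,"xyz": [0.12,-0.0017,0.0017],"turn": -1.8},
    {"hand": 0.085,"xyz": [0.17,-0.0017,0.0017],"turn": -1.8},
    {"hand": 0.085,"xyz": [0.21,-0.0017,0.0017],"turn": -1.8},
    {"hand": 0.085,"xyz": [0.24,-0.0017,0.0017],"turn": -1.8},
    {"hand": 0.085,"xyz": [0.24,-0.0017,0.0017],"turn": -1.8},
    {"hand": 0.085,"xyz": [0.24,-0.0017,0.0017],"turn": -1.8},
  ],
)

```text
clock: 2.35
position: [495.3, 343.3, 29.6]
ee_rot: [0.548, -0.447, -0.547, -0.448]
contact_force: [-0.1, 0.3, 0.3]
gripper_width: 84.9
```

Run:
```python
from h import *
plan([494,343,28],11.55)
d=save('wrist','w2');
```

```text
clk 2.35 pos [495.3 343.3  29.6] cur yaw -168.50 toolx [ 0.0018  0.0014 -1.    ]
shift [ 0.0016  0.0013 -0.    ] turn -0.05 or 180.0 w 84.9 F [-0.1  0.3  0.3]
```

View pics/w2.png

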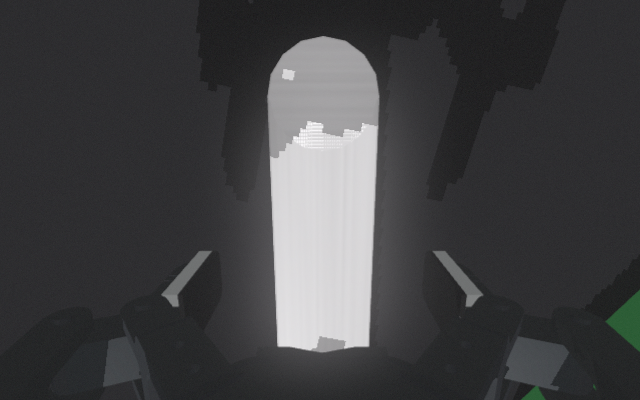

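The carrier sits centred between the open fingers, at column 323, so I'll close.

>>> carry_out(
  plan=[
    {"hand": 0.04,"xyz": [0.001,0,0],"turn": 0},
    {"hand": 0.03,"xyz": [0.001,0,0],"turn": 0},
    {"hand": 0.03,"xyz": [0.001,0,0],"turn": 0},
    {"hand": 0.03,"xyz": [0.001,0,0],"turn": 0},
    {"hand": 0.03,"xyz": [0.001,0,0],"turn": 0},
    {"hand": 0.03,"xyz": [0.001,0,0],"turn": 0},
    {"hand": 0.03,"xyz": [0.001,0,0],"turn": 0},
    {"hand": 0.03,"xyz": [0.001,0,0],"turn": 0},
  ],
)

```text
clock: 3.4
position: [495.3, 342.7, 28.3]
ee_rot: [0.548, -0.447, -0.547, -0.448]
contact_force: [-0.0, 0.2, 6.2]
gripper_width: 38.4
```

Run:
```python
from h import *
plan([494,343,28],11.55)
d=save('wrist','w3');
```

```text
clk 3.40 pos [495.3 342.7  28.3] cur yaw -168.54 toolx [ 0.0014  0.0011 -1.    ]
shift [0.0003 0.0012 0.0006] turn -0.09 or 179.9 w 38.4 F [-0.   0.2  6.2]
```

View pics/w3.png

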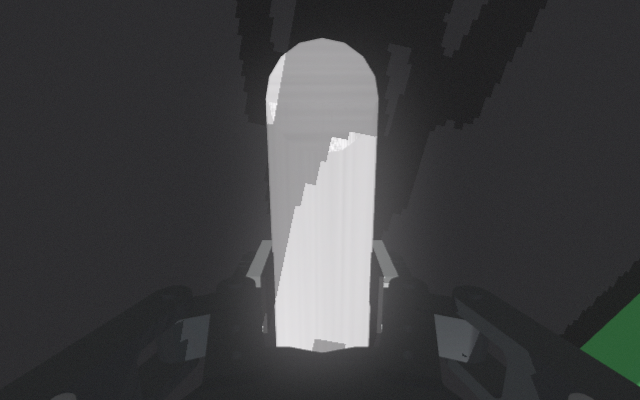

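Gripped, with the opening reading 38.4. I'll lift and move it above the infeed.

Run:
```python
from h import *
plan([550,110,150],9.26)
```

```text
clk 3.45 pos [495.3 342.7  28.3] cur yaw -168.54 toolx [ 0.0014  0.0011 -1.    ]
shift [-0.1219 -0.0076 -0.2388] turn 2.2 or -177.8 w 38.5 F [-1.2  0.4  6.1]
```

>>> carry_out(
  plan=[
    {"hand": 0.03,"xyz": [-0.02,0,0],"turn": 0},
    {"hand": 0.03,"xyz": [-0.05,0,0],"turn": 0},
    {"hand": 0.03,"xyz": [-0.09,-0.001,-0.02],"turn": 0},
    {"hand": 0.03,"xyz": [-0.12,-0.002,-0.06],"turn": 1},
    {"hand": 0.03,"xyz": [-0.122,-0.004,-0.11],"turn": 2},
    {"hand": 0.03,"xyz": [-0.122,-0.006,-0.16],"turn": 2.2},
    {"hand": 0.03,"xyz": [-0.122,-0.007,-0.21],"turn": 2.2},
    {"hand": 0.03,"xyz": [-0.122,-0.0076,-0.239],"turn": 2.2},
    {"hand": 0.03,"xyz": [-0.122,-0.0076,-0.239],"turn": 2.2},
    {"hand": 0.03,"xyz": [-0.122,-0.0076,-0.239],"turn": 2.2},
  ],
)

```text
clock: 4.7
position: [548.8, 109.4, 148.2]
ee_rot: [-0.538, 0.459, 0.539, 0.458]
contact_force: [0.7, 0.5, -3.6]
gripper_width: 38.3
```

Run:
```python
from h import *
plan([550,110,150],9.26)
d=save('wrist','w4');save('top','t4')
```

```text
clk 4.70 pos [548.8 109.4 148.2] cur yaw -170.80 toolx [-2.2e-03 -4.0e-04 -1.0e+00]
shift [-0.0018 -0.0013  0.0004] turn -0.06 or 179.9 w 38.3 F [ 0.7  0.5 -3.6]
```

View pics/w4.png

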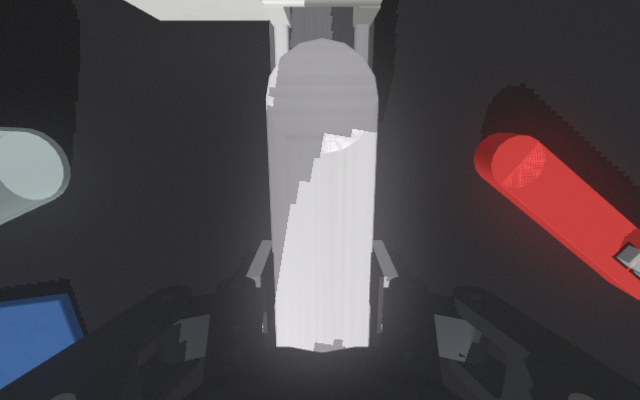

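View pics/t4.png

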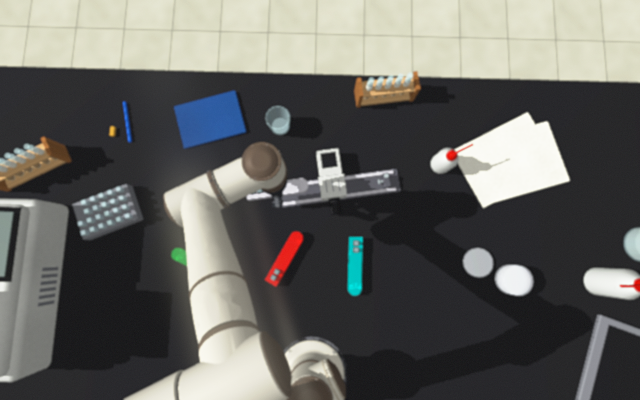

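Run:
```python
from h import *
i=cv2.imread('pics/w4.png');cv2.imwrite('pics/w4c.png',cv2.resize(i[0:110,255:395],None,fx=5,fy=5,interpolation=cv2.INTER_CUBIC))
```

```text
(no output)
```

View pics/w4c.png

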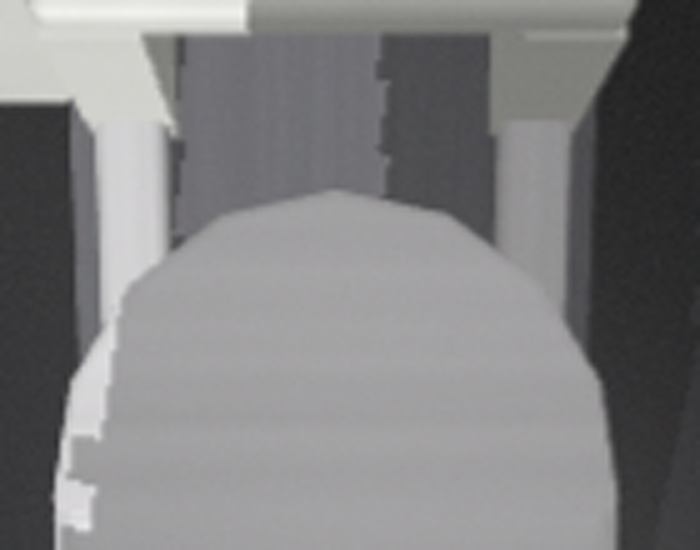

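Run:
```python
from h import *
d=arm.get_image('wrist');s=arm.read_state()
c=lambda p:(np.array(p)+.5)/5-.5+np.array([255,0])
L=back(d,c([(165,132),(167,180),(97,132),(104,290)]),14);print(L.round(1))
R=back(d,c([(498,122),(497,225),(571,122),(565,310)]),14);print(R.round(1))
for a,b in((L[0],R[0]),(L[2],R[2])):print('centre',((a+b)/2).round(1),np.linalg.norm(a-b))
print('roof front edge',back(d,c([(250,33),(490,35)]),53).round(1))
zb=s['position'][2]-28
print('nose',back(d,c([(340,190)]),zb+30).round(1),'sides',back(d,c([(57,500),(615,500)]),zb+30).round(1))
print('tail-ish sides',back(d,[(276.5,345),(369.5,345)],zb+30).round(1))
print(s['position'])
```

```text
[[592.   -7.2  14. ]
 [590.9  -1.2  14. ]
 [601.4  -5.7  14. ]
 [597.8  14.6  14. ]]
[[546.2 -16.   14. ]
 [543.8  -2.9  14. ]
 [536.1 -17.7  14. ]
 [532.1   6.5  14. ]]
centre [569.1 -11.6  14. ] 46.638083003915064
centre [568.7 -11.7  14. ] 66.37249068066528
roof front edge [[578.7 -11.5  53. ]
 [550.8 -15.8  53. ]]
nose [[562.9  21.9 150.9]] sides [[579.3  44.8 150.9]
 [540.7  38.5 150.9]]
tail-ish sides [[562.9 143.8 150.9]
 [523.7 137.5 150.9]]
[549.20002341 110.29278936 148.90008997]
```

Run:
```python
from h import *
plan([553,88.7,50],9.4)
```

```text
clk 4.85 pos [549.2 110.3 148.9] cur yaw -170.70 toolx [-8.e-04 -1.e-04 -1.e+00]
shift [ 0.0989 -0.0003 -0.0219] turn -0.1 or 179.9 w 38.8 F [-0.2  0.5 -3.5]
```

>>> carry_out(
  plan=[
    {"hand": 0.03,"xyz": [0.02,0,-0.008],"turn": 0},
    {"hand": 0.03,"xyz": [0.05,0,-0.022],"turn": 0},
    {"hand": 0.03,"xyz": [0.08,0,-0.022],"turn": 0},
    {"hand": 0.03,"xyz": [0.097,0,-0.022],"turn": 0},
    {"hand": 0.03,"xyz": [0.099,0,-0.022],"turn": 0},
    {"hand": 0.03,"xyz": [0.099,0,-0.022],"turn": 0},
  ],
)

```text
clock: 5.6
position: [553.7, 88.5, 50.9]
ee_rot: [0.539, -0.457, -0.539, -0.458]
contact_force: [-0.4, 1.0, -3.5]
gripper_width: 38.7
```

Run:
```python
from h import *
plan([553,88.7,50],9.4)
d=save('wrist','w5');save('scene','s5')
i=d['img'];cv2.imwrite('pics/w5c.png',cv2.resize(i[0:120,255:395],None,fx=5,fy=5,interpolation=cv2.INTER_CUBIC))
```

```text
clk 5.60 pos [553.7  88.5  50.9] cur yaw -170.70 toolx [ 1.1e-03  3.0e-04 -1.0e+00]
shift [0.0009 0.0006 0.0003] turn -0.1 or 179.9 w 38.7 F [-0.4  1.  -3.5]
```

View pics/w5c.png

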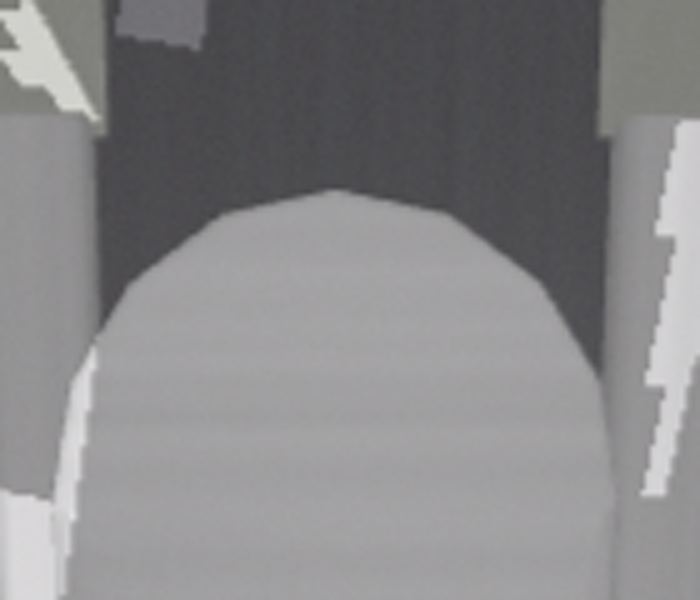

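View pics/s5.png

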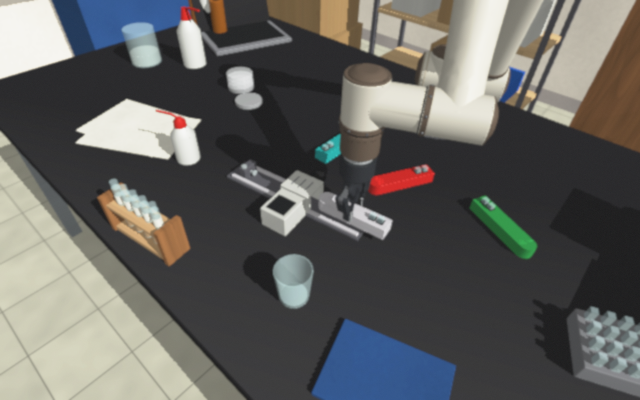

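Run:
```python
from h import *
d=arm.get_image('wrist');s=arm.read_state()
c=lambda p:(np.array(p)+.5)/5-.5+np.array([255,0])
L=back(d,c([(97,140),(100,290)]),14);R=back(d,c([(609,140),(605,330)]),14)
print(L.round(1),R.round(1))
zb=s['position'][2]-28
S=back(d,c([(55,500),(613,500)]),zb+30);N=back(d,c([(338,190)]),zb+30)
print('S',S.round(1),S.mean(0),N)
S2=back(d,[(276.5,345),(369.5,345)],zb+30);print(S2.mean(0))
a=np.radians(9.5);y=np.array([np.cos(a),np.sin(a),0]);
for n,p in(('rails',(L.mean(0)+R.mean(0))/2),('L',L),('R',R),('front',S.mean(0)),('back',S2.mean(0)),('nose',N),('tcp',s['position'])):print(n,(p@y).round(1))
```

```text
[[590.6  -7.8  14. ]
 [588.8   4.3  14. ]] [[ 5.462e+02 -1.510e+01  1.400e+01]
 [ 5.434e+02  3.000e-01  1.400e+01]]
S [[584.2  23.   53.4]
 [545.6  16.7  53.4]] [564.86747168  19.80873914  53.40742085] [[5.67798807e+02 1.01023988e-01 5.34074208e+01]]
[548.0312436  118.97245509  53.40742085]
rails 558.7
L [581.2 581.4]
R [536.2 536. ]
front 560.4
back 560.2
nose [560.]
tcp 560.8
```

>>> carry_out(
  plan=[
    {"hand": 0.03,"xyz": [0.002,0.0013,0],"turn": -0.1},
    {"hand": 0.03,"xyz": [0.008,0.0013,0],"turn": -0.1},
    {"hand": 0.03,"xyz": [0.014,0.0013,0],"turn": -0.1},
    {"hand": 0.03,"xyz": [0.016,0.0013,0],"turn": -0.1},
    {"hand": 0.03,"xyz": [0.016,0.0013,0],"turn": -0.1},
  ],
)

```text
clock: 6.38
position: [551.6, 87.4, 34.4]
ee_rot: [-0.539, 0.458, 0.539, 0.457]
contact_force: [-1.9, -0.2, -1.1]
gripper_width: 39.1
```

Run:
```python
from h import *
plan([553,88.7,34.3],9.5)
d=save('wrist','w6')
i=d['img'];cv2.imwrite('pics/w6c.png',cv2.resize(i[0:120,255:395],None,fx=5,fy=5,interpolation=cv2.INTER_CUBIC))
```

```text
clk 6.38 pos [551.6  87.4  34.4] cur yaw -170.66 toolx [-6.e-04 -3.e-04 -1.e+00]
shift [ 0.0001 -0.0016  0.0011] turn -0.16 or 179.8 w 39.1 F [-1.9 -0.2 -1.1]
```

View pics/w6c.png

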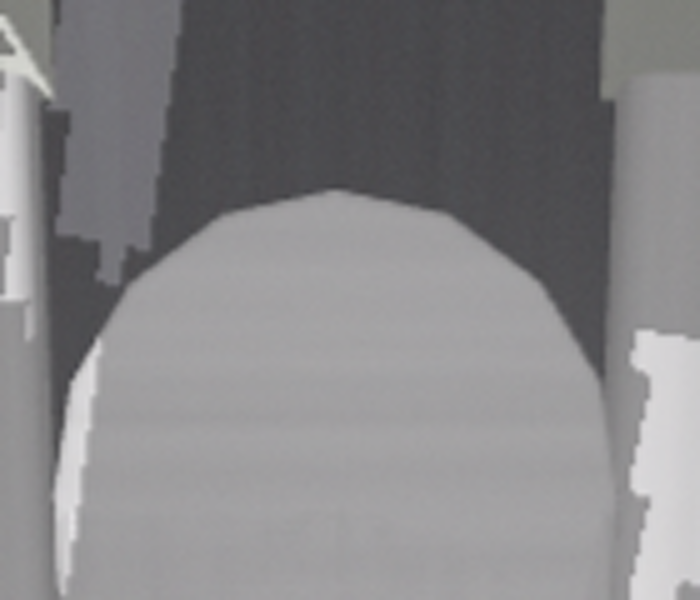

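>>> carry_out(
  plan=[
    {"hand": 0.03,"xyz": [0,-0.0005,-0.005],"turn": 0},
    {"hand": 0.03,"xyz": [0,-0.0005,-0.012],"turn": 0},
    {"hand": 0.03,"xyz": [0,-0.0005,-0.02],"turn": 0},
    {"hand": 0.03,"xyz": [0,-0.0005,-0.028],"turn": 0},
    {"hand": 0.03,"xyz": [0,-0.0005,-0.035],"turn": 0},
    {"hand": 0.03,"xyz": [0,-0.0005,-0.035],"turn": 0},
  ],
)

```text
clock: 7.18
position: [558.1, 52.2, 34.4]
ee_rot: [0.539, -0.458, -0.539, -0.458]
contact_force: [1.3, -0.6, -1.6]
gripper_width: 38.7
```

Run:
```python
from h import *
plan([553,88.7,34.3],9.5)
d=save('wrist','w7')
```

```text
clk 7.17 pos [558.1  52.2  34.4] cur yaw -170.72 toolx [-1.e-04 -4.e-04 -1.e+00]
shift [ 0.0001 -0.0009  0.0369] turn -0.22 or 179.8 w 38.7 F [ 1.3 -0.6 -1.6]
```

View pics/w7.png

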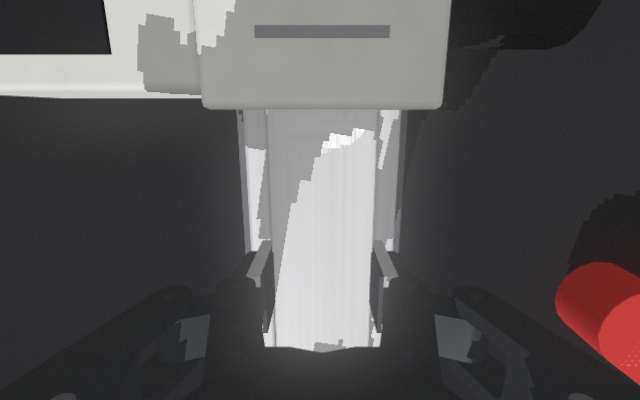

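The nose is under the hood and forces are low. I'll keep going.

>>> carry_out(
  plan=[
    {"hand": 0.03,"xyz": [0,0,-0.008],"turn": 0},
    {"hand": 0.03,"xyz": [0,0,-0.016],"turn": 0},
    {"hand": 0.03,"xyz": [0,0,-0.024],"turn": 0},
    {"hand": 0.03,"xyz": [0,0,-0.032],"turn": 0},
    {"hand": 0.03,"xyz": [0,0,-0.038],"turn": 0},
    {"hand": 0.03,"xyz": [0,0,-0.038],"turn": 0},
  ],
)

```text
clock: 7.98
position: [564.2, 14.7, 34.4]
ee_rot: [0.539, -0.458, -0.539, -0.458]
contact_force: [-0.2, -1.1, -1.9]
gripper_width: 38.6
```

Run:
```python
from h import *
plan([553,88.7,34.3],9.5)
d=save('wrist','w8')
```

```text
clk 7.97 pos [564.2  14.7  34.4] cur yaw -170.71 toolx [-1.e-04 -4.e-04 -1.e+00]
shift [ 0.     -0.0008  0.0748] turn -0.21 or 179.8 w 38.6 F [-0.2 -1.1 -1.9]
```

View pics/w8.png

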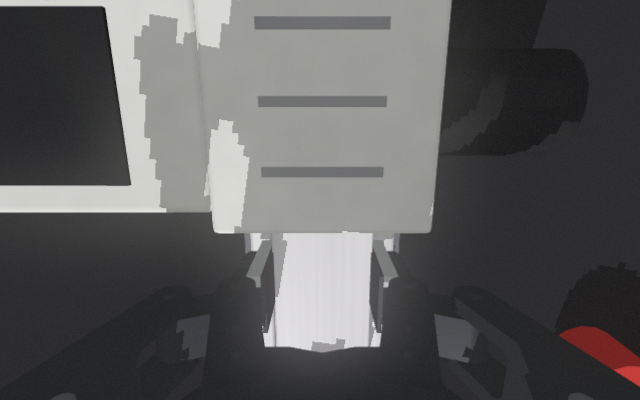

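>>> carry_out(
  plan=[
    {"hand": 0.085,"xyz": [0,0,0],"turn": 0},
    {"hand": 0.085,"xyz": [0,0,0],"turn": 0},
    {"hand": 0.085,"xyz": [0,0,0],"turn": 0},
    {"hand": 0.085,"xyz": [-0.005,0,0],"turn": 0},
    {"hand": 0.085,"xyz": [-0.01,0,0.02],"turn": 0},
    {"hand": 0.085,"xyz": [-0.01,0,0.045],"turn": 0},
    {"hand": 0.085,"xyz": [-0.01,0,0.07],"turn": 0},
    {"hand": 0.085,"xyz": [-0.005,0,0.078],"turn": 0},
    {"hand": 0.085,"xyz": [0,0,0.078],"turn": 0},
    {"hand": 0.085,"xyz": [0,0,0.078],"turn": 0},
  ],
)

```text
clock: 9.28
position: [551.0, 92.0, 33.6]
ee_rot: [-0.539, 0.458, 0.539, 0.457]
contact_force: [-0.1, -0.8, 0.1]
gripper_width: 85.1
```

Run:
```python
from h import *
plan([553,88.7,34.3],9.5)
d=save('wrist','w9')
```

```text
clk 9.28 pos [551.   92.   33.6] cur yaw -170.70 toolx [-1.6e-03 -7.0e-04 -1.0e+00]
shift [-0.0007 -0.0014 -0.0035] turn -0.2 or 179.8 w 85.1 F [-0.1 -0.8  0.1]
```

View pics/w9.png

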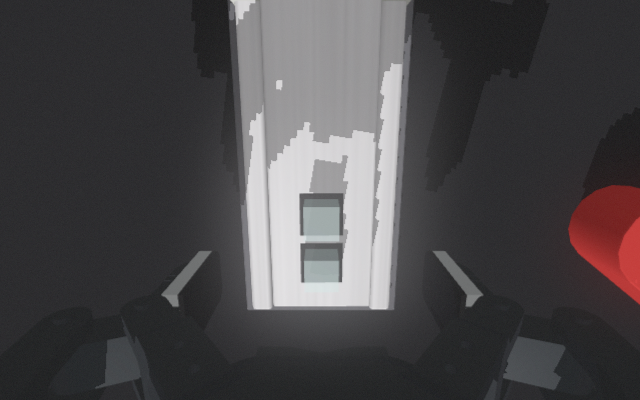

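Run:
```python
from h import *
d=arm.get_image('wrist');s=arm.read_state()
t=back(d,[(322,306)],36)[0]
a=np.radians(-80.5);u=np.array([np.cos(a),np.sin(a)]);v=np.array([-u[1],u[0]])
M=np.array([569,-12.])
for n,p in(('tail',t),('tcp',s['position']),('carL/R',back(d,[(272.5,200)],36)[0]),('',back(d,[(376,200)],36)[0])):print(n,p.round(1),'hood',(-40+(p[:2]-M)@u).round(1),((p[:2]-M)@v).round(1))
i=d['img'];cv2.imwrite('pics/w9c.png',cv2.resize(i[180:330,230:420],None,fx=4,fy=4,interpolation=cv2.INTER_CUBIC))
```

```text
tail [548.9 103.9  36. ] hood -157.6 -0.7
tcp [551.5  91.9  34.1] hood -145.3 -0.1
carL/R [574.7  62.2  36. ] hood -112.3 17.9
 [536.1  55.9  36. ] hood -112.4 -21.3
```

View pics/w9c.png

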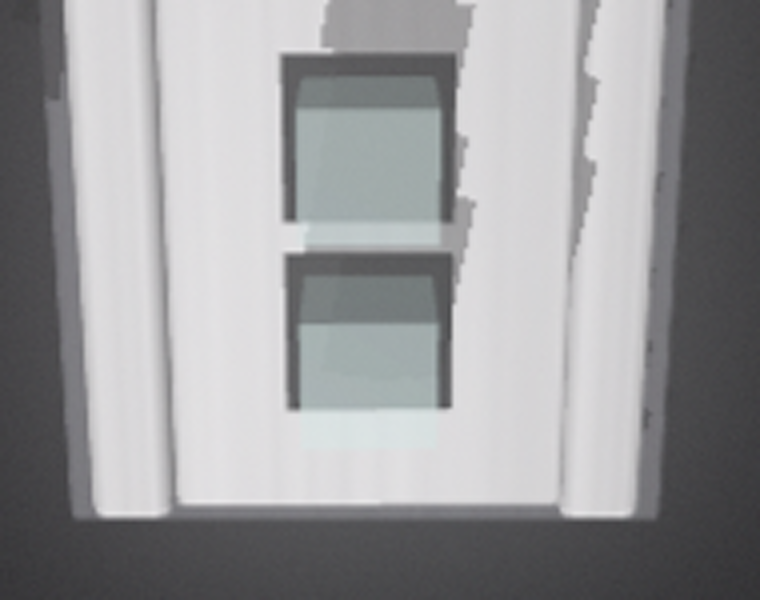

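The tail is at hood −157.6 with the carrier flat between the rails. I'll grip it there and push.

>>> carry_out(
  plan=[
    {"hand": 0.03,"xyz": [0,0,0],"turn": 0},
    {"hand": 0.03,"xyz": [0,0,0],"turn": 0},
    {"hand": 0.03,"xyz": [0,0,0],"turn": 0},
    {"hand": 0.03,"xyz": [0,0,0],"turn": 0},
    {"hand": 0.03,"xyz": [0,0,0],"turn": 0},
    {"hand": 0.03,"xyz": [0,0,0],"turn": 0},
    {"hand": 0.03,"xyz": [0,0,-0.006],"turn": 0},
    {"hand": 0.03,"xyz": [0,0,-0.014],"turn": 0},
    {"hand": 0.03,"xyz": [0,0,-0.022],"turn": 0},
    {"hand": 0.03,"xyz": [0,0,-0.03],"turn": 0},
    {"hand": 0.03,"xyz": [0,0,-0.03],"turn": 0},
  ],
)

```text
clock: 10.75
position: [557.5, 63.5, 34.8]
ee_rot: [0.54, -0.457, -0.539, -0.458]
contact_force: [0.1, 1.7, 3.5]
gripper_width: 38.7
```

>>> carry_out(
  plan=[
    {"hand": 0.03,"xyz": [0,0,-0.008],"turn": 0},
    {"hand": 0.03,"xyz": [0,0,-0.016],"turn": 0},
    {"hand": 0.03,"xyz": [0,0,-0.024],"turn": 0},
    {"hand": 0.03,"xyz": [0,0,-0.032],"turn": 0},
    {"hand": 0.03,"xyz": [0,0,-0.04],"turn": 0},
    {"hand": 0.03,"xyz": [0,0,-0.046],"turn": 0},
    {"hand": 0.03,"xyz": [0,0,-0.05],"turn": 0},
    {"hand": 0.03,"xyz": [0,0,-0.05],"turn": 0},
  ],
)

```text
clock: 11.75
position: [565.1, 14.3, 34.7]
ee_rot: [0.539, -0.457, -0.539, -0.458]
contact_force: [1.3, 4.0, 4.8]
gripper_width: 38.3
```

Run:
```python
from h import *
plan([553,88.7,34.3],9.5)
d=save('wrist','w10')
save('scene','s10')
```

```text
clk 11.75 pos [565.1  14.3  34.7] cur yaw -170.65 toolx [ 1.5e-03  8.0e-04 -1.0e+00]
shift [ 0.0005 -0.0002  0.0754] turn -0.15 or 179.8 w 38.3 F [1.3 4.  4.8]
```

View pics/w10.png

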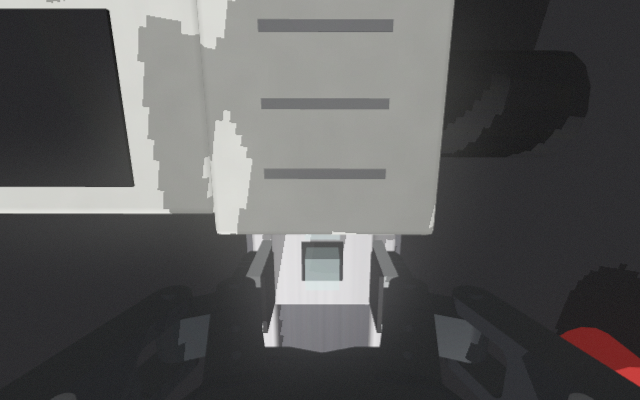

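View pics/s10.png

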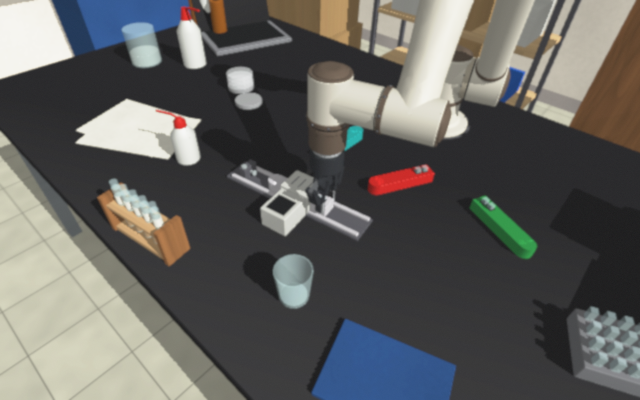

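>>> carry_out(
  plan=[
    {"hand": 0.03,"xyz": [0,0,-0.005],"turn": 0},
    {"hand": 0.03,"xyz": [0,0,-0.008],"turn": 0},
    {"hand": 0.03,"xyz": [0,0,-0.008],"turn": 0},
    {"hand": 0.085,"xyz": [0,0,-0.008],"turn": 0},
    {"hand": 0.085,"xyz": [0,0,-0.008],"turn": 0},
    {"hand": 0.085,"xyz": [0,0,-0.008],"turn": 0},
    {"hand": 0.085,"xyz": [0,0,-0.008],"turn": 0},
    {"hand": 0.085,"xyz": [-0.03,0,-0.006],"turn": 0},
    {"hand": 0.085,"xyz": [-0.08,0,-0.006],"turn": 0},
    {"hand": 0.085,"xyz": [-0.12,0,-0.006],"turn": 0},
    {"hand": 0.085,"xyz": [-0.12,0,-0.006],"turn": 0},
  ],
)

```text
clock: 13.22
position: [567.5, 8.1, 158.1]
ee_rot: [0.541, -0.455, -0.537, -0.46]
contact_force: [-0.9, 0.6, 0.1]
gripper_width: 84.7
```

>>> carry_out(
  plan=[
    {"hand": 0.085,"xyz": [0,0,-0.05],"turn": 0},
    {"hand": 0.085,"xyz": [0,0,-0.1],"turn": 0},
    {"hand": 0.085,"xyz": [0,0,-0.137],"turn": 0},
    {"hand": 0.085,"xyz": [0,0,-0.137],"turn": 0},
    {"hand": 0.085,"xyz": [0,0,-0.137],"turn": 0},
  ],
)

```text
clock: 13.85
position: [587.0, -127.3, 153.3]
ee_rot: [-0.538, 0.458, 0.54, 0.457]
contact_force: [0.4, 0.6, 0.5]
gripper_width: 84.8
```

Run:
```python
from h import *
plan([553,88.7,34.3],9.5)
d=save('wrist','w11')
```

```text
clk 13.85 pos [ 587.  -127.3  153.3] cur yaw -170.69 toolx [-2.e-03  2.e-04 -1.e+00]
shift [ 0.1191 -0.0016  0.2186] turn -0.19 or 179.8 w 84.8 F [0.4 0.6 0.5]
```

View pics/w11.png

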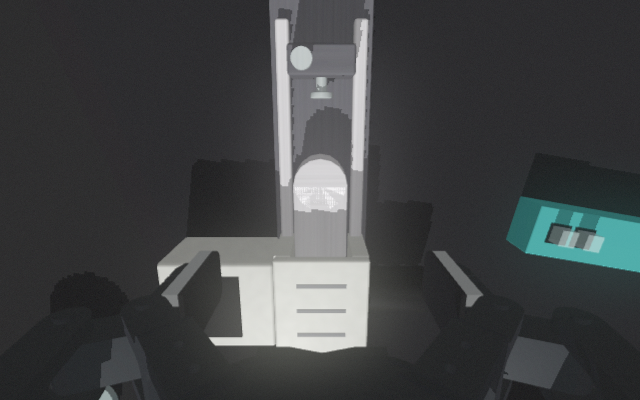

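Run:
```python
from h import *
d=arm.get_image('wrist');s=arm.read_state()
a=np.radians(-80.5);u=np.array([np.cos(a),np.sin(a)]);v=np.array([-u[1],u[0]]);M=np.array([569,-12.])
def H(n,p):p=np.ravel(p);print(n,p.round(1),'hood',(-40+(p[:2]-M)@u).round(1),((p[:2]-M)@v).round(1))
H('tcp',s['position'])
for n,q,z in(('nose',(320,155),36),('plunger',(321,97),22),('carL',(294.5,225),36),('carR',(346.5,225),36),('roof',(322,258),61),('blockfront',(321,76),40),('railL in',(290,150),14),('railR in',(352,150),14),('railLin',(293,225),14),('railRin',(350,225),14)):H(n,back(d,[q],z))
```

```text
tcp [ 587.4 -126.6  153.8] hood 76.0 -0.8
nose [ 593.5 -160.9   36. ] hood 110.9 -0.4
plunger [ 599.4 -200.9   22. ] hood 151.3 -1.2
carL [ 604.1 -105.4   36. ] hood 57.9 19.2
carR [ 565.1 -111.8   36. ] hood 57.7 -20.3
roof [581.  -93.2  61. ] hood 42.1 -1.6
blockfront [ 601.4 -213.5   40. ] hood 164.1 -1.3
railL in [ 616.9 -158.2   14. ] hood 112.1 23.1
railR in [ 569.1 -166.    14. ] hood 111.9 -25.3
railLin [605.9 -97.3  14. ] hood 50.3 22.3
railRin [ 559.3 -105.    14. ] hood 50.1 -24.9
```

The wrist view shows the nose at about (320,155), hood x≈110. The plunger tip is at (321,97), hood x≈151, so fully in is about 161. The grasp spot is clear, so I'll descend.

>>> carry_out(
  plan=[
    {"hand": 0.085,"xyz": [0.03,0,0],"turn": 0},
    {"hand": 0.085,"xyz": [0.07,0,0],"turn": 0},
    {"hand": 0.085,"xyz": [0.1,0,0],"turn": 0},
    {"hand": 0.085,"xyz": [0.115,0,0],"turn": 0},
    {"hand": 0.085,"xyz": [0.119,0,0],"turn": 0},
    {"hand": 0.085,"xyz": [0.119,0,0],"turn": 0},
    {"hand": 0.085,"xyz": [0.119,0,0],"turn": 0},
  ],
)

```text
clock: 14.82
position: [588.6, -127.5, 36.6]
ee_rot: [0.54, -0.457, -0.538, -0.458]
contact_force: [0.1, 0.1, -0.0]
gripper_width: 85.5
```

Run:
```python
from h import *
plan([553,88.7,34.3],9.5)
d=save('wrist','w12')
```

```text
clk 14.82 pos [ 588.6 -127.5   36.6] cur yaw -170.65 toolx [ 0.0025 -0.     -1.    ]
shift [ 0.0022 -0.      0.2191] turn -0.15 or 179.9 w 85.5 F [ 0.1  0.1 -0. ]
```

View pics/w12.png

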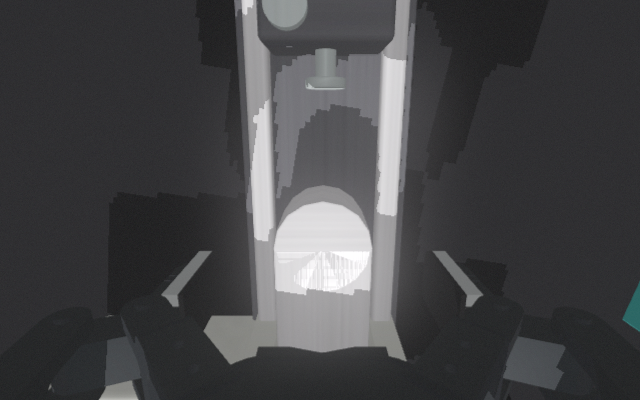

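>>> carry_out(
  plan=[
    {"hand": 0.03,"xyz": [0.0015,0.0003,0],"turn": 0},
    {"hand": 0.03,"xyz": [0.0015,0.0003,0],"turn": 0},
    {"hand": 0.03,"xyz": [0.0015,0.0003,0],"turn": 0},
    {"hand": 0.03,"xyz": [0.0015,0.0003,0],"turn": 0},
    {"hand": 0.03,"xyz": [0.0015,0.0003,0],"turn": 0},
    {"hand": 0.03,"xyz": [0.0015,0.0003,0],"turn": 0},
    {"hand": 0.03,"xyz": [0.0015,0.0003,-0.006],"turn": 0},
    {"hand": 0.03,"xyz": [0.0015,0.0003,-0.014],"turn": 0},
    {"hand": 0.03,"xyz": [0.0015,0.0003,-0.022],"turn": 0},
    {"hand": 0.03,"xyz": [0.0015,0.0003,-0.03],"turn": 0},
    {"hand": 0.03,"xyz": [0.0015,0.0003,-0.03],"turn": 0},
  ],
)

```text
clock: 16.25
position: [592.8, -156.8, 34.4]
ee_rot: [0.539, -0.457, -0.539, -0.458]
contact_force: [-1.0, 2.5, 4.9]
gripper_width: 38.8
```

Run:
```python
from h import *
plan([553,88.7,34.3],9.5)
d=save('wrist','w13')
```

```text
clk 16.25 pos [ 592.8 -156.8   34.4] cur yaw -170.65 toolx [ 1.2e-03  4.0e-04 -1.0e+00]
shift [ 1.000e-04 -6.000e-04  2.487e-01] turn -0.15 or 179.8 w 38.8 F [-1.   2.5  4.9]
```

View pics/w13.png

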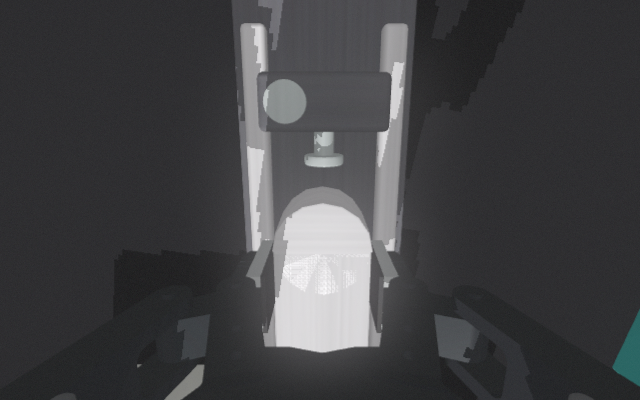

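>>> carry_out(
  plan=[
    {"hand": 0.03,"xyz": [0,0,-0.005],"turn": 0},
    {"hand": 0.03,"xyz": [0,0,-0.01],"turn": 0},
    {"hand": 0.03,"xyz": [0,0,-0.014],"turn": 0},
    {"hand": 0.03,"xyz": [0,0,-0.017],"turn": 0},
    {"hand": 0.03,"xyz": [0,0,-0.017],"turn": 0},
  ],
)

```text
clock: 16.92
position: [595.4, -172.8, 34.4]
ee_rot: [-0.539, 0.457, 0.539, 0.458]
contact_force: [-0.4, 5.6, 6.5]
gripper_width: 38.6
```

>>> carry_out(
  plan=[
    {"hand": 0.03,"xyz": [0,0,-0.001],"turn": 0},
    {"hand": 0.03,"xyz": [0,0,-0.002],"turn": 0},
    {"hand": 0.03,"xyz": [0,0,-0.002],"turn": 0},
  ],
)

```text
clock: 17.3
position: [595.6, -174.4, 34.4]
ee_rot: [-0.539, 0.457, 0.539, 0.458]
contact_force: [-0.9, 7.3, 6.4]
gripper_width: 39.0
```

Run:
```python
from h import *
plan([553,88.7,34.3],9.5)
d=save('wrist','w14')
```

```text
clk 17.30 pos [ 595.6 -174.4   34.4] cur yaw -170.63 toolx [ 6.0e-04  1.4e-03 -1.0e+00]
shift [ 0.0004 -0.0008  0.2665] turn -0.13 or 179.9 w 39.0 F [-0.9  7.3  6.4]
```

View pics/w14.png

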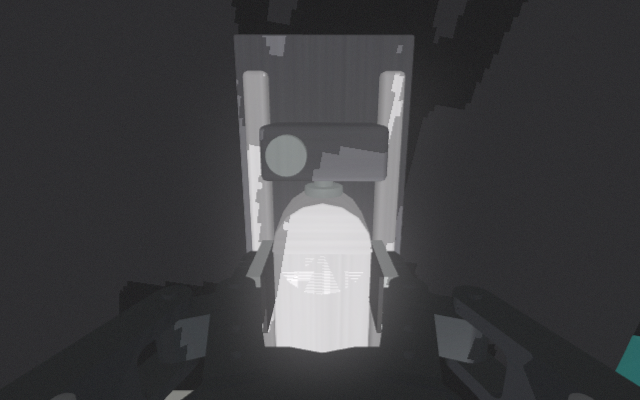

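>>> carry_out(
  plan=[
    {"hand": 0.03,"xyz": [0,0,-0.001],"turn": 0},
    {"hand": 0.03,"xyz": [0,0,-0.001],"turn": 0},
  ],
)

```text
clock: 17.6
position: [595.7, -175.3, 34.4]
ee_rot: [-0.539, 0.457, 0.539, 0.458]
contact_force: [-1.0, 7.5, 6.4]
gripper_width: 38.9
```

>>> carry_out(
  plan=[
    {"hand": 0.03,"xyz": [0,0,-0.001],"turn": 0},
    {"hand": 0.03,"xyz": [0,0,-0.001],"turn": 0},
  ],
)

```text
clock: 17.85
position: [595.9, -176.3, 34.3]
ee_rot: [-0.539, 0.457, 0.539, 0.458]
contact_force: [-1.3, 7.6, 8.1]
gripper_width: 38.5
```

>>> carry_out(
  plan=[
    {"hand": 0.03,"xyz": [-0.0004,0,-0.001],"turn": 0},
    {"hand": 0.03,"xyz": [-0.0004,0,-0.001],"turn": 0},
  ],
)

```text
clock: 18.1
position: [596.0, -177.5, 34.4]
ee_rot: [-0.539, 0.457, 0.539, 0.458]
contact_force: [-0.4, 5.9, 5.1]
gripper_width: 38.5
```

>>> carry_out(
  plan=[
    {"hand": 0.03,"xyz": [0,0,-0.001],"turn": 0},
    {"hand": 0.03,"xyz": [0,0,-0.001],"turn": 0},
  ],
)

```text
clock: 18.35
position: [596.2, -178.4, 34.4]
ee_rot: [-0.539, 0.457, 0.539, 0.458]
contact_force: [-0.3, 5.7, 4.2]
gripper_width: 38.9
```

Run:
```python
from h import *
plan([553,88.7,34.3],9.5)
d=save('wrist','w15')
i=d['img'];cv2.imwrite('pics/w15c.png',cv2.resize(i[100:240,240:400],None,fx=4,fy=4,interpolation=cv2.INTER_CUBIC))
```

```text
clk 18.35 pos [ 596.2 -178.4   34.4] cur yaw -170.63 toolx [ 5.0e-04  1.3e-03 -1.0e+00]
shift [ 0.0004 -0.0008  0.2706] turn -0.13 or 179.9 w 38.9 F [-0.3  5.7  4.2]
```

View pics/w15c.png

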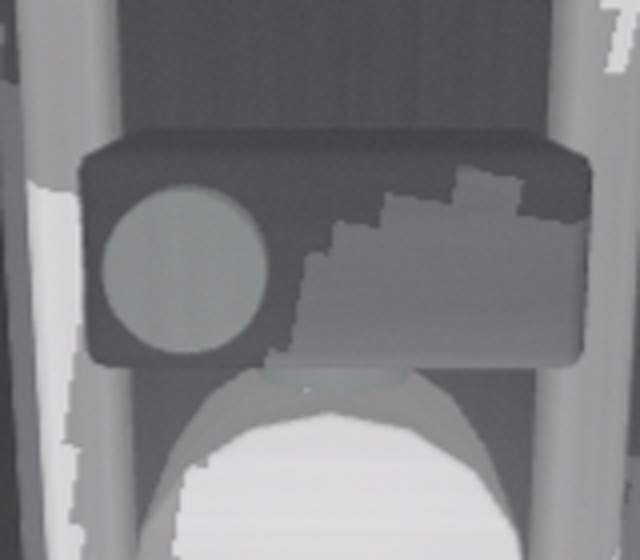

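>>> carry_out(
  plan=[
    {"hand": 0.03,"xyz": [0,0,-0.001],"turn": 0},
    {"hand": 0.03,"xyz": [0,0,-0.001],"turn": 0},
  ],
)

```text
clock: 18.65
position: [596.3, -179.3, 34.4]
ee_rot: [-0.539, 0.457, 0.539, 0.458]
contact_force: [-0.8, 7.4, 5.3]
gripper_width: 38.4
```

>>> carry_out(
  plan=[
    {"hand": 0.03,"xyz": [0,0,-0.001],"turn": 0},
    {"hand": 0.03,"xyz": [0,0,-0.001],"turn": 0},
  ],
)

```text
clock: 18.9
position: [596.4, -179.6, 34.4]
ee_rot: [-0.539, 0.457, 0.54, 0.458]
contact_force: [-0.7, 9.8, 5.7]
gripper_width: 38.6
```

>>> carry_out(
  plan=[
    {"hand": 0.03,"xyz": [0,0,-0.001],"turn": 0},
    {"hand": 0.03,"xyz": [0,0,-0.001],"turn": 0},
  ],
)

```text
clock: 19.15
position: [596.4, -179.8, 34.4]
ee_rot: [-0.538, 0.457, 0.54, 0.458]
contact_force: [-1.1, 12.1, 5.7]
gripper_width: 38.9
```

>>> carry_out(
  plan=[
    {"hand": 0.03,"xyz": [0,0,-0.001],"turn": 0},
    {"hand": 0.03,"xyz": [0,0,-0.002],"turn": 0},
    {"hand": 0.03,"xyz": [0,0,-0.003],"turn": 0},
    {"hand": 0.03,"xyz": [0,0,-0.003],"turn": 0},
  ],
)

```text
clock: 19.65
position: [596.5, -180.5, 34.4]
ee_rot: [-0.538, 0.456, 0.541, 0.459]
contact_force: [-3.1, 21.5, 9.1]
gripper_width: 39.0
```

Run:
```python
from h import *
plan([553,88.7,34.3],9.5)
d=save('wrist','w16')
i=d['img'];cv2.imwrite('pics/w16c.png',cv2.resize(i[100:240,240:400],None,fx=4,fy=4,interpolation=cv2.INTER_CUBIC))
```

```text
clk 19.65 pos [ 596.5 -180.5   34.4] cur yaw -170.62 toolx [-0.0013  0.0053 -1.    ]
shift [ 0.0016 -0.001   0.2727] turn -0.12 or 179.9 w 39.0 F [-3.1 21.5  9.1]
```

View pics/w16c.png

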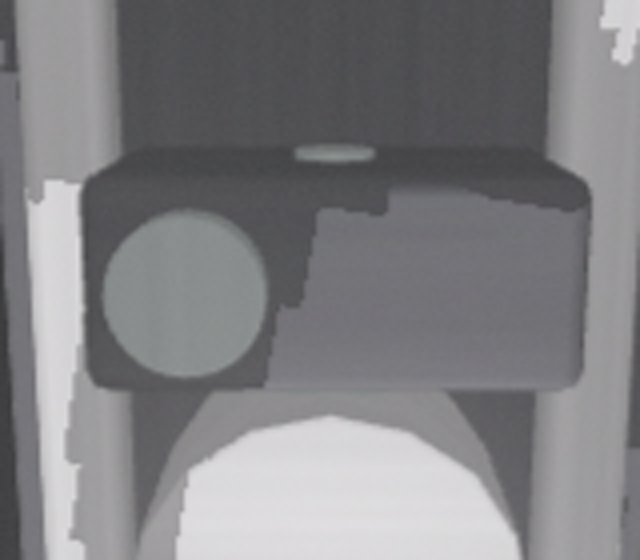

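The plunger rod now sticks out behind the block, and the force ramped to 21 N without motion, which is the hard stop. I'll ease off slightly and release.

>>> carry_out(
  plan=[
    {"hand": 0.03,"xyz": [0,0,0.002],"turn": 0},
    {"hand": 0.03,"xyz": [0,0,0.002],"turn": 0},
    {"hand": 0.085,"xyz": [0,0,0.002],"turn": 0},
    {"hand": 0.085,"xyz": [0,0,0.002],"turn": 0},
    {"hand": 0.085,"xyz": [0,0,0.002],"turn": 0},
    {"hand": 0.085,"xyz": [0,0,0.002],"turn": 0},
  ],
)

```text
clock: 20.45
position: [596.4, -184.2, 34.0]
ee_rot: [-0.539, 0.458, 0.539, 0.458]
contact_force: [-0.4, -1.0, 1.2]
gripper_width: 84.9
```

Run:
```python
from h import *
plan([553,88.7,34.3],9.5)
d=save('wrist','w17')
```

```text
clk 20.45 pos [ 596.4 -184.2   34. ] cur yaw -170.70 toolx [-4.e-04 -0.e+00 -1.e+00]
shift [-0.0003 -0.0013  0.2764] turn -0.2 or 179.8 w 84.9 F [-0.4 -1.   1.2]
```

View pics/w17.png

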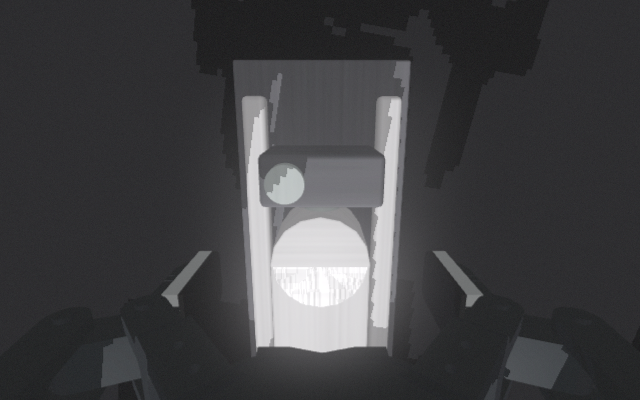

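Run:
```python
from h import *
i=cv2.imread('pics/w17.png');cv2.imwrite('pics/w17c.png',cv2.resize(i[120:290,240:400],None,fx=3.5,fy=3.5,interpolation=cv2.INTER_CUBIC))
d=arm.get_image('wrist')
for n,f,q,z in():pass
a=np.radians(-80.5);u=np.array([np.cos(a),np.sin(a)]);M=np.array([569,-12.])
H=lambda q,z:(-40+(back(d,[q],z)[0,:2]-M)@u).round(2)
print('nose top',H((320.5,218),36),'block front top',H((321,206),40))
```

```text
nose top 160.2 block front top 166.13
```

View pics/w17c.png

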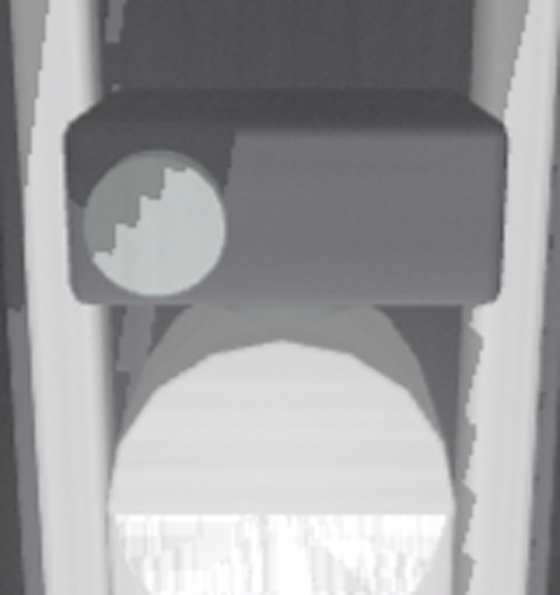

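The release let the carrier rebound. The rod end behind the block is hidden again and the plunger head shows slightly. I'll regrip, press in, unload the axial force and then open.

>>> carry_out(
  plan=[
    {"hand": 0.085,"xyz": [0,0.0008,0.006],"turn": 0},
    {"hand": 0.085,"xyz": [0,0.0008,0.008],"turn": 0},
    {"hand": 0.085,"xyz": [0,0.0008,0.008],"turn": 0},
    {"hand": 0.03,"xyz": [0,0.0008,0.008],"turn": 0},
    {"hand": 0.03,"xyz": [0,0.0008,0.008],"turn": 0},
    {"hand": 0.03,"xyz": [0,0.0008,0.008],"turn": 0},
    {"hand": 0.03,"xyz": [0,0.0008,0.008],"turn": 0},
    {"hand": 0.03,"xyz": [0,0.0008,0.008],"turn": 0},
    {"hand": 0.03,"xyz": [0,0.0008,0.008],"turn": 0},
    {"hand": 0.03,"xyz": [0,0.0008,0.008],"turn": 0},
  ],
)

```text
clock: 21.8
position: [595.2, -176.1, 34.7]
ee_rot: [0.54, -0.457, -0.539, -0.458]
contact_force: [0.6, 0.5, 3.5]
gripper_width: 38.6
```

Run:
```python
from h import *
plan([553,88.7,34.3],9.5)
d=save('wrist','w18')
i=d['img'];cv2.imwrite('pics/w18c.png',cv2.resize(i[100:240,240:400],None,fx=4,fy=4,interpolation=cv2.INTER_CUBIC))
```

```text
clk 21.80 pos [ 595.2 -176.1   34.7] cur yaw -170.65 toolx [ 1.5e-03 -2.0e-04 -1.0e+00]
shift [ 0.0003 -0.0014  0.2681] turn -0.15 or 179.8 w 38.6 F [0.6 0.5 3.5]
```

View pics/w18c.png

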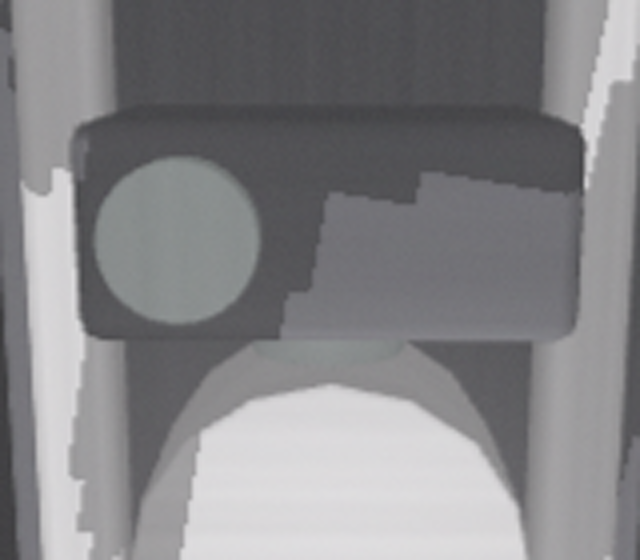

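>>> carry_out(
  plan=[
    {"hand": 0.03,"xyz": [0,0,-0.001],"turn": 0},
    {"hand": 0.03,"xyz": [0,0,-0.001],"turn": 0},
  ],
)

```text
clock: 22.1
position: [595.2, -176.1, 34.7]
ee_rot: [0.539, -0.457, -0.539, -0.458]
contact_force: [0.7, 4.3, 6.6]
gripper_width: 38.7
```

>>> carry_out(
  plan=[
    {"hand": 0.03,"xyz": [0,0,-0.001],"turn": 0},
    {"hand": 0.03,"xyz": [0,0,-0.001],"turn": 0},
  ],
)

```text
clock: 22.35
position: [595.2, -176.7, 34.7]
ee_rot: [-0.539, 0.457, 0.539, 0.458]
contact_force: [-0.1, 6.9, 6.4]
gripper_width: 38.5
```

>>> carry_out(
  plan=[
    {"hand": 0.03,"xyz": [0,0,-0.001],"turn": 0},
    {"hand": 0.03,"xyz": [0,0,-0.001],"turn": 0},
  ],
)

```text
clock: 22.6
position: [595.2, -177.0, 34.7]
ee_rot: [-0.539, 0.457, 0.54, 0.458]
contact_force: [-1.0, 8.7, 7.7]
gripper_width: 39.0
```

>>> carry_out(
  plan=[
    {"hand": 0.03,"xyz": [0,0,-0.001],"turn": 0},
    {"hand": 0.03,"xyz": [0,0,-0.001],"turn": 0},
  ],
)

```text
clock: 22.85
position: [595.2, -177.2, 34.7]
ee_rot: [-0.539, 0.457, 0.54, 0.458]
contact_force: [-0.4, 11.6, 8.1]
gripper_width: 38.9
```

>>> carry_out(
  plan=[
    {"hand": 0.03,"xyz": [0,0,-0.001],"turn": 0},
    {"hand": 0.03,"xyz": [0,0,-0.001],"turn": 0},
  ],
)

```text
clock: 23.1
position: [595.3, -177.4, 34.7]
ee_rot: [-0.538, 0.457, 0.54, 0.458]
contact_force: [-1.5, 15.8, 9.8]
gripper_width: 38.3
```

Run:
```python
from h import *
plan([553,88.7,34.3],9.5)
d=save('wrist','w19')
i=d['img'];cv2.imwrite('pics/w19c.png',cv2.resize(i[100:240,240:400],None,fx=4,fy=4,interpolation=cv2.INTER_CUBIC))
```

```text
clk 23.10 pos [ 595.3 -177.4   34.7] cur yaw -170.61 toolx [-2.0e-04  3.4e-03 -1.0e+00]
shift [ 0.0013 -0.0017  0.2695] turn -0.11 or 179.9 w 38.3 F [-1.5 15.8  9.8]
```

View pics/w19c.png

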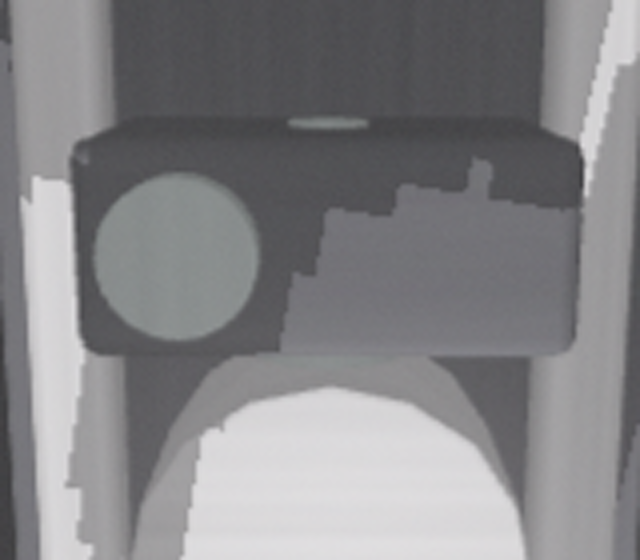

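>>> carry_out(
  plan=[
    {"hand": 0.03,"xyz": [0,0,0.001],"turn": 0},
    {"hand": 0.03,"xyz": [0,0,0.002],"turn": 0},
    {"hand": 0.03,"xyz": [0,0,0.002],"turn": 0},
  ],
)

```text
clock: 23.52
position: [595.3, -177.3, 34.7]
ee_rot: [-0.539, 0.457, 0.539, 0.458]
contact_force: [-0.4, 8.3, 6.9]
gripper_width: 38.3
```

>>> carry_out(
  plan=[
    {"hand": 0.03,"xyz": [0,0,0.001],"turn": 0},
    {"hand": 0.03,"xyz": [0,0,0.001],"turn": 0},
  ],
)

```text
clock: 23.78
position: [595.2, -177.1, 34.7]
ee_rot: [0.539, -0.457, -0.539, -0.458]
contact_force: [0.9, 5.5, 5.1]
gripper_width: 38.6
```

Run:
```python
from h import *
plan([553,88.7,34.3],9.5)
d=save('wrist','w20')
i=d['img'];cv2.imwrite('pics/w20c.png',cv2.resize(i[100:240,240:400],None,fx=4,fy=4,interpolation=cv2.INTER_CUBIC))
```

```text
clk 23.77 pos [ 595.2 -177.1   34.7] cur yaw -170.61 toolx [ 8.e-04  6.e-04 -1.e+00]
shift [ 0.0005 -0.0017  0.2691] turn -0.11 or 179.9 w 38.6 F [0.9 5.5 5.1]
```

View pics/w20c.png

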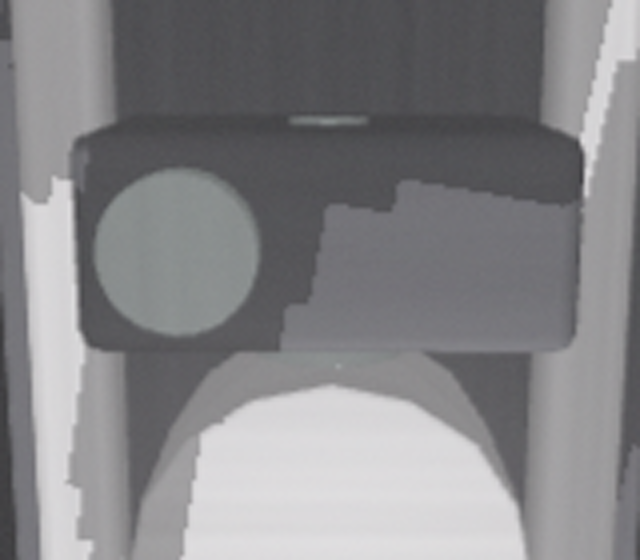

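>>> carry_out(
  plan=[
    {"hand": 0.03,"xyz": [0,0,0.0006],"turn": 0},
    {"hand": 0.03,"xyz": [0,0,0.0006],"turn": 0},
  ],
)

```text
clock: 24.08
position: [595.2, -177.0, 34.7]
ee_rot: [0.54, -0.457, -0.539, -0.458]
contact_force: [0.9, 2.5, 5.3]
gripper_width: 38.6
```

>>> carry_out(
  plan=[
    {"hand": 0.042,"xyz": [0,0,0],"turn": 0},
    {"hand": 0.05,"xyz": [0,0,0],"turn": 0},
    {"hand": 0.065,"xyz": [0,0,0],"turn": 0},
    {"hand": 0.085,"xyz": [0,0,0],"turn": 0},
    {"hand": 0.085,"xyz": [0,0,0],"turn": 0},
    {"hand": 0.085,"xyz": [0,0,0],"turn": 0},
  ],
)

```text
clock: 24.82
position: [594.7, -177.5, 34.2]
ee_rot: [-0.539, 0.458, 0.539, 0.458]
contact_force: [0.1, -0.3, 0.3]
gripper_width: 84.9
```

Run:
```python
from h import *
plan([553,88.7,34.3],9.5)
d=save('wrist','w21')
i=d['img'];cv2.imwrite('pics/w21c.png',cv2.resize(i[100:240,240:400],None,fx=4,fy=4,interpolation=cv2.INTER_CUBIC))
```

```text
clk 24.82 pos [ 594.7 -177.5   34.2] cur yaw -170.67 toolx [-1.e-04  0.e+00 -1.e+00]
shift [-1.000e-04 -2.000e-03  2.694e-01] turn -0.17 or 179.8 w 84.9 F [ 0.1 -0.3  0.3]
```

View pics/w21c.png

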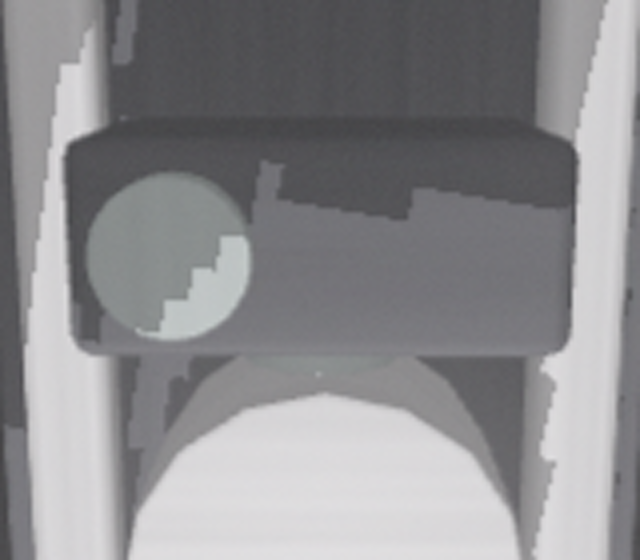

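>>> carry_out(
  plan=[
    {"hand": 0.085,"xyz": [-0.02,0,0],"turn": 0},
    {"hand": 0.085,"xyz": [-0.06,0,0],"turn": 0},
    {"hand": 0.085,"xyz": [-0.12,0,0],"turn": 0},
    {"hand": 0.085,"xyz": [-0.12,0,0.05],"turn": 0},
    {"hand": 0.085,"xyz": [-0.12,0,0.05],"turn": 0},
    {"hand": 0.085,"xyz": [-0.12,0,0.05],"turn": 0},
  ],
)

```text
clock: 25.62
position: [586.5, -128.0, 154.0]
ee_rot: [-0.539, 0.458, 0.539, 0.457]
contact_force: [-0.3, 0.2, 0.7]
gripper_width: 84.8
```

Run:
```python
from h import *
plan([553,88.7,34.3],9.5)
d=save('wrist','w22');save('scene','s22')
i=d['img'];cv2.imwrite('pics/w22c.png',cv2.resize(i[0:200,240:400],None,fx=4,fy=3,interpolation=cv2.INTER_CUBIC))
```

```text
clk 25.62 pos [ 586.5 -128.   154. ] cur yaw -170.63 toolx [-5.e-04 -1.e-04 -1.e+00]
shift [ 0.1197 -0.0023  0.2193] turn -0.13 or 179.9 w 84.8 F [-0.3  0.2  0.7]
```

View pics/w22.png

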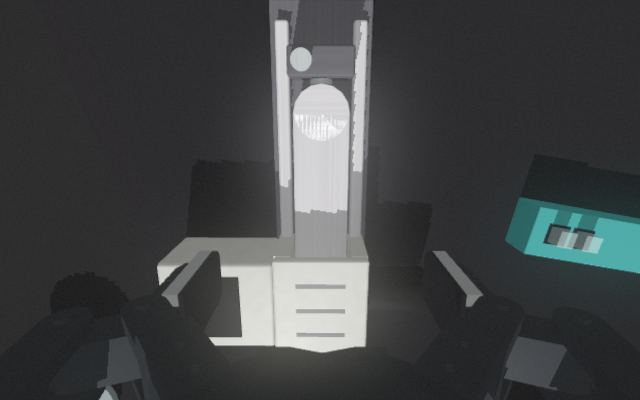

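View pics/s22.png

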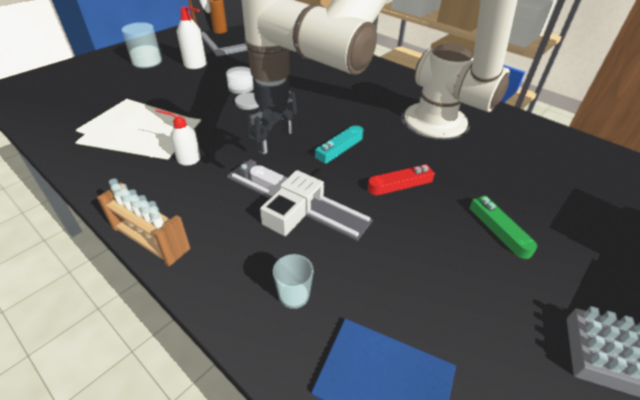

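Run:
```python
from h import *
A=cv2.imread('pics/w11.png')[30:115,270:375];B=cv2.imread('pics/w22.png')[30:115,270:375]
f=lambda x:cv2.convertScaleAbs(cv2.resize(x,None,fx=3.7,fy=6,interpolation=cv2.INTER_CUBIC),alpha=1.3)
cv2.imwrite('pics/cmp.png',np.hstack([f(A),f(B)]))
d=arm.get_image('wrist')
u=np.array([np.cos(np.radians(-80.5)),np.sin(np.radians(-80.5))]);M=np.array([569,-12.])
H=lambda q,z:(-40+(back(d,[q],z)[0,:2]-M)@u).round(2)
print([H((321,r),36) for r in(83,84,85,86)],[H((321,r),22) for r in(95,96,97,98)],[H((321,r),40) for r in (76,77,78)],H((321,97),30))
```

```text
[np.float64(161.69), np.float64(161.05), np.float64(160.4), np.float64(159.75)] [np.float64(154.46), np.float64(153.76), np.float64(153.07), np.float64(152.37)] [np.float64(165.82), np.float64(165.19), np.float64(164.56)] 152.78
```

View pics/cmp.png

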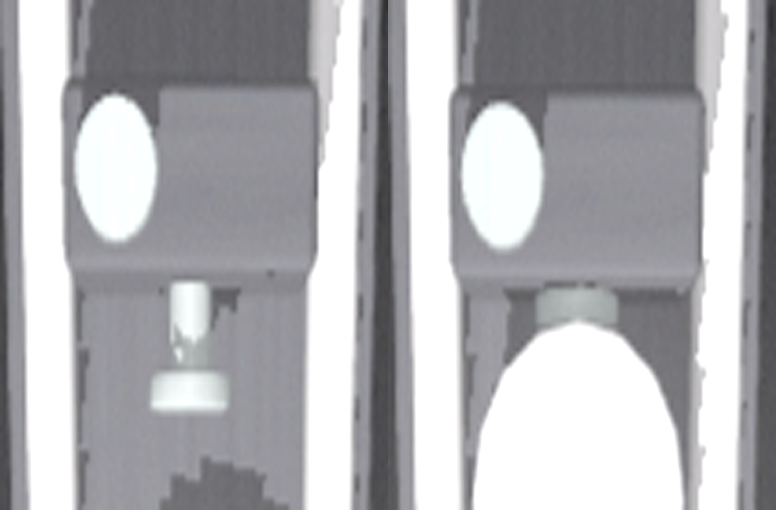

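Between the w11 and w22 views the plunger head moved about 15 px, or about 10 mm, and it now sits almost against the block. The robot is clear and the bystanders are where they were, so I'll hand in.

Run:
```python
from h import *
save('top','t23');print(arm.read_state()['contact_force']);print(arm.job_done())
```

```text
[ 0.33390393 -0.69873615  0.37189238]
the job is handed in; nothing more can be done
None
```

View pics/t23.png

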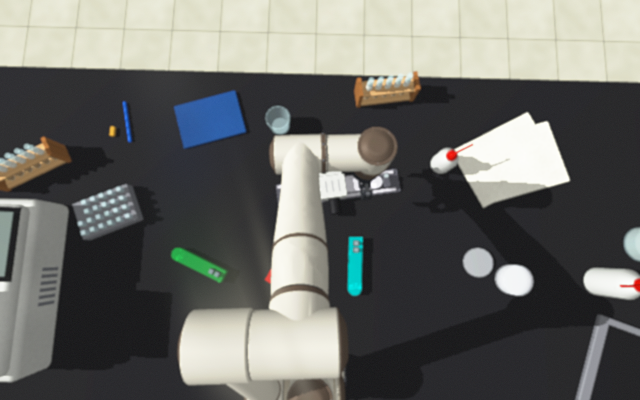

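The carrier is in place under the hood with the plunger pressed, and the job was handed in at about 26 s. I set the silver carrier between the infeed rails and pushed it nose first through the tunnel in two grips. I then regripped it on the far side and pulled it until the plunger met its hard stop, where the force climbed to 21 N with almost no motion.

- **Release:** After the first release the carrier sprang back about 1 mm, so I regripped, pressed in again, eased the push to about 2.5 N and opened.
- **Plunger:** The last wrist view puts its travel at about 10 mm, with an error of about half a millimetre, and its head is almost against the block. However, the rod end that showed behind the block under load was no longer visible after I let go. I took that as about 0.4 mm of elastic recovery, so it could be a few tenths of a millimetre short of full travel.
- **Carrier:** The nose is at about hood x = 160, which puts the tail at about −20, or 20 mm inside the infeed mouth. That tail figure comes from the nose position and the carrier's length; the tail itself is hidden under the hood.
- **Surroundings:** The carrier looked flat, and the bottle and beaker had not moved in the last pictures. The gripper was clear, with the contact force reading about zero.

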